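# Turn the sample-binder leaf over its spine

### The arm

A 7-joint arm with a two-finger parallel gripper is mounted at the origin on the work surface. World frame = base frame: x ahead of the robot, y to its left, z up, the work surface at z = 0. Lengths are in m, angles in rad, forces in N, time in s.
With the tool pointing down it reaches from about 0.4 to 0.9 m from the base axis. Payload 5.5 kg.
Tool frame: the origin (TCP) lies on the centre line of the jaws, within the pads' length; the fingertips stand 11 mm ahead of it and the grasp point (between the pads) lies 8 mm behind it (r.tips_ahead is the distance from the TCP to the fingertips, in m); y points along the fingers, x is the direction in which the jaws open and shut, and the axes are right-handed (so a half turn about y gives the same grasp; the last joint's range is limited). The gripper opens to 85 mm and grips with 20 to 120 N. Pads are 22 mm wide; open, the fingers measure 114 mm over their backs; the gripper's body (76 mm by 85 mm) begins 54 mm behind the grasp point. The pads swing forward as they close: fully open they stand 13 mm farther back than shut.
Start: joints at [-0.904, 0.501, -0.427, 1.55, 0.221, 1.138, -0.21], TCP at [0.255, 0.598, 0.242] pointing down, gripper open.
Joint ranges: [-2.88, 2.88], [-0.31, 2.03], [-1.54, 1.56], [0.2, 2.42], [-1.41, 4.55], [0.19, 2.02], [-2.57, 2.57]. Speed limits (rad/s): [2.57, 2.57, 3.14, 3.14, 3.14, 3.14, 3.14].

### API

Orientations are given as [roll, pitch, yaw] about the fixed x, y, z axes, in that order (R = Rz(yaw) Ry(pitch) Rx(roll)).
In Python, from station import sensors, viewer, r gives the robot as it stands.
- The arm moves only by the tool carry_out, never from a script. Its arguments are lists of equal length, an entry for each row: "linear": the shift along the tool's x, y, z in m, a list of three; "rot": the turn, a rotation vector about the tool's x, y, z in rad, a list of three; "jaw": the closure, from 0 (fully open) to 1 (shut). A call has 1 to 12 rows; each row is the pose to reach, as a shift and turn from the pose measured when the call began, along the tool's axes at that moment; what a row does not reach only later rows make up. A row lasts 1/8 s, in which the tool goes at most 62.5 mm and 10.7 degrees, less where a joint would pass 70% of its speed; a pose out of reach is approached as far as the arm can. A call with a gripper value outside its range is refused whole. The fingers move at their own pace and stop on an object; "grip_force" is the grip in N (left out, the last holds). Time passes only in rows, so rows that repeat a pose let the fingers close. It gives the time, the measured TCP pose, the force and the opening at its end, in the units of the state.
- sensors.get_state(): the state, without advancing time (a new reading comes with each control period).
- viewer.capture(name): name is "scene" or "top"; returns a dict with "frame" (384x512x3 uint8, red, green, blue), "vertical_fov" (degrees; the focal length in pixels is half the picture's height over the tangent of half this angle, whatever the lens; pixels are square), "cx", "cy" (the principal point, pixels), "rvec" (rotation vector, rad) and "tvec" (3), from world to camera coordinates, as OpenCV has them. Camera axes: x right, y down, z forward; pixel columns grow to the right and rows downward; lengths in m; the calibration is good to about 2 mm. A picture is of the moment at which its call begins. There is no depth.
- r.sign_off(): hands the job in, once; it reports no verdict.
The state is a dict: "time": time; "joint_pos": joint angles; "joint_vel": joint speeds; "tau": joint torques, N m; "tool_pos": TCP position; "orientation": TCP orientation; "wrist_force": force on the tool from outside, world axes, zero at the start; "ft_torque": the same for the moment, N m; "grip_width": finger opening in m.
Only numpy, scipy, OpenCV 4.12 (cv2) and the standard library are available. Lean on these libraries where they do the work, as an engineer would, in place of code of your own. Each camera call takes 0.05 s, during which the arm holds its last target.

### The job

A small tape reel has been left lying on the left-hand page (as the robot sees it) of the open sample binder, and the binder's stiff leaf stands half raised on the right. With the fingertips, first push the reel sideways off the binder so that it lies flat on the table clear of it, then push the leaf over the spine and press it down until it lies flat on the left-hand page. Grip and lift nothing, push lightly, and leave the other things on the table where they are.

Things in the scene. Friction and masses are not known exactly. Their poses are not given: they have to be found in the camera images.
- binder: open sample binder lying fixed on the table, 220 mm along its spine, 336 mm across, flat pages 8 mm above the table. Origin on the table under the middle of the spine; x along the spine (away from the robot), y across to the left-hand page, z up. Each page half reaches 168 mm from the spine. Small wire rings on the spine stand up to 21 mm above the table, within 13 mm of the spine line.
- leaf (a joint): hinge angle of the leaf in rad: 0 = flat on the right-hand page (-y side of the binder), 1.57 = upright, 3.14 = flat on the left-hand page (+y side), where it stops. It starts between 0.6 and 0.95. The hinge axis lies along the binder's x, over its origin, 12 mm above the table. Stiff hinge (0.18 N m of friction): the leaf stays where it is left and must be pushed all the way; 1 to 3 N at its free edge moves it.
- leaf_hinge (a point): point on the hinge axis at the middle of the leaf's length, 12 mm above the table
- leaf_edge (a point): middle of the free edge of the grey rigid leaf, 150 mm from the hinge axis, at mid-thickness. The leaf is 200 mm along the spine, 4 mm thick, about 0.15 kg, with a tab 45 mm wide that reaches 13 mm beyond the free edge, 50 mm from its middle towards the binder's -x end. Axes of the leaf: x along the spine, -y from the hinge to the free edge.
- reel: small white tape reel with black tape, 72 mm in diameter, 16 mm thick, about 90 g, lying flat and loose on the left-hand page, its centre 85 to 115 mm from the spine. Origin at the centre of its underside, z along its axis.
- big_reel: bystander: large flat reel, 178 mm in diameter, 14 mm thick, on the left of the table; origin at the centre of its underside
- parts_bin: bystander: open stacking bin, 135 x 105 x 75 mm, in the row behind the binder; origin at the centre of its underside
- jar: bystander: small clear jar with a black cap, 52 mm in diameter, 62 mm tall, in the row behind the binder; origin at the centre of its underside
- carton: bystander: small closed cardboard carton, 75 x 95 x 50 mm, in the row behind the binder; origin at the centre of its underside
- driver: bystander: screwdriver, 170 mm long, lying on the right of the table; origin near its middle, x towards its tip
- dish: bystander: shallow black dish, 80 mm in diameter, 22 mm tall, right of the robot's front; origin at the centre of its underside
Things that resemble listed ones, but are neither listed nor needed, are in the scene too. There is more than one size of the reel; the one meant has the size given above.

How it is judged:
On the way, in this order (a step that is already met when the one before it is completed fails the run):
1. the small reel lies flat on the table, off the binder (height (world z) of reel between -0.004 and 0.004 m and angle between reel's own z axis and vertical below 0.08 rad), for 0.2 s.
2. the leaf lies flat on the left-hand page (value of joint leaf above 3.06 rad), for 0.2 s.
At the end, for the whole second after the job is handed in: The small reel lies flat on the table off the binder (underside within 4 mm of the table, tilted less than 0.08 rad) and at rest, and the leaf lies flat on the left-hand page (hinge above 3.06 rad, about 5 degrees from its stop) and at rest (all of step 1 and value of joint leaf above 3.06 rad and linear speed of reel below 0.02 m/s and velocity of joint leaf between -0.05 and 0.05 rad/s); the robot touches nothing.
It fails at once if the small reel is lifted (its underside more than 45 mm above the table) (height (world z) of reel above 0.045 m).
It fails at once if the small reel is gripped or pressed hard (over 20 N from the fingers) (contact force between the fingers and reel above 20 N).
It fails at once if the leaf is gripped or forced (over 30 N from the fingers) (contact force between the fingers and leaf above 30 N).
It fails at once if another thing on the table is moved by more than 25 mm (distance of any of big_reel, parts_bin, jar, carton, driver, dish from where it was at the start of the episode above 0.025 m).
It also fails if it takes over 61 s, if anything falls off the work surface, if the arm or the gripper's body presses on something with over 40 N, if the wrist force passes 120 N, or if a joint passes its speed limit or range.

## Working session

There is one attempt and no reset: what is moved stays moved. The work goes in short steps, Python scripts to look and compute and a tool call to move; the robot and the scene stay as the last step left them, time stands still between calls to the robot, and variables do not carry over. Pictures are saved under pics/ and viewed, and the job is handed in when it is done.

Besides the shell and the picture viewer there is one more tool, called after "Call:" as name(argument=value, ...) on one line, values as JSON. carry_out: Moves the arm, as the interface text tells. Its arguments: {"type":"object","properties":{"linear":{"type":"array","items":{"type":"array","items":{"type":"number"}}},"rot":{"type":"array","items":{"type":"array","items":{"type":"number"}}},"jaw":{"type":"array","items":{"type":"number"}},"grip_force":{"type":"number"}},"required":["linear","rot","jaw"]}

```bash
ls; mkdir -p pics; cat > h.py <<'E'
import numpy as np, cv2
from scipy.spatial.transform import Rotation as Ro
def K(c):
    h=c["frame"].shape[0]; f=h/2/np.tan(np.radians(c["vertical_fov"])/2)
    return np.array([[f,0,c["cx"]],[0,f,c["cy"]],[0,0,1]])
def ray(c,uv):
    R=cv2.Rodrigues(np.array(c["rvec"],float))[0]; t=np.array(c["tvec"],float).ravel()
    d=R.T@np.linalg.inv(K(c))@np.array([uv[0],uv[1],1.]); return -R.T@t, d/np.linalg.norm(d)
def onz(c,uv,z):
    o,d=ray(c,uv); return o+d*(z-o[2])/d[2]
def tri(c1,u1,c2,u2):
    o1,d1=ray(c1,u1);o2,d2=ray(c2,u2)
    s=np.linalg.lstsq(np.c_[d1,-d2],o2-o1,rcond=None)[0]
    a=o1+s[0]*d1;b=o2+s[1]*d2; return (a+b)/2,np.linalg.norm(a-b)
def proj(c,p):
    return cv2.projectPoints(np.array(p,float).reshape(-1,3),np.array(c["rvec"],float),np.array(c["tvec"],float),K(c),None)[0].reshape(-1,2)
def save(c,n,crop=None,s=1):
    im=c["frame"][:,:,::-1]
    if crop: x0,y0,x1,y1=crop; im=im[y0:y1,x0:x1]
    cv2.imwrite("pics/"+n,cv2.resize(im,None,fx=s,fy=s,interpolation=cv2.INTER_CUBIC))
E
python3 - <<'E'
from h import *; from station import sensors,viewer,r
import pickle
s=viewer.capture("scene");t=viewer.capture("top")
pickle.dump((s,t),open("c0.pkl","wb"))
save(s,"s0.png",s=1.5);save(t,"t0.png",s=1.5)
for c in(s,t): print({k:v for k,v in c.items() if k!="frame"}, ray(c,(256,192)))
print(sensors.get_state(), r.tips_ahead)
E
```

```text
pics
{'vertical_fov': 56.52563662231922, 'cx': 255.87929905741035, 'cy': 189.49350219475477, 'rvec': array([ 2.13379236,  1.40311808, -0.45592253]), 'tvec': array([-0.26313656, -0.33675092,  1.31928684])} (array([ 1.07726688, -0.1961383 ,  0.85099098]), array([-0.54422308,  0.2500177 , -0.80081982]))
{'vertical_fov': 42.48599118805485, 'cx': 253.8557381580351, 'cy': 194.64999215378782, 'rvec': array([ 2.14142837, -2.12815669,  0.15534368]), 'tvec': array([0.06306177, 0.5388451 , 1.26829432])} (array([0.33421597, 0.05111007, 1.33738131]), array([ 0.16111937,  0.00735896, -0.98690749]))
{'time': 0.1, 'joint_pos': array([-0.90379265,  0.5017553 , -0.42682662,  1.55134794,  0.22079485,
        1.13830192, -0.21026765]), 'joint_vel': array([-0.00071801, -0.000666  ,  0.00122105, -0.00505493, -0.00113014,
        0.00045148,  0.0011035 ]), 'tau': array([-1.16911859e-02, -5.70811880e+01, -5.83912030e+00, -2.81750268e+01,
        1.04504643e-02,  5.44251685e-03,  1.45257076e-05]), 'tool_pos': array([0.25518249, 0.59715296, 0.24136294]), 'orientation': array([-1.57072203,  0.00175688,  1.1670885 ]), 'wrist_force': array([-0.02063091, -0.06394162, -0.33779346]), 'ft_torque': array([ 0.03357838, -0.02163015,  0.01194924]), 'grip_width': 0.08566779368052778} 0.011
```

View pics/s0.png

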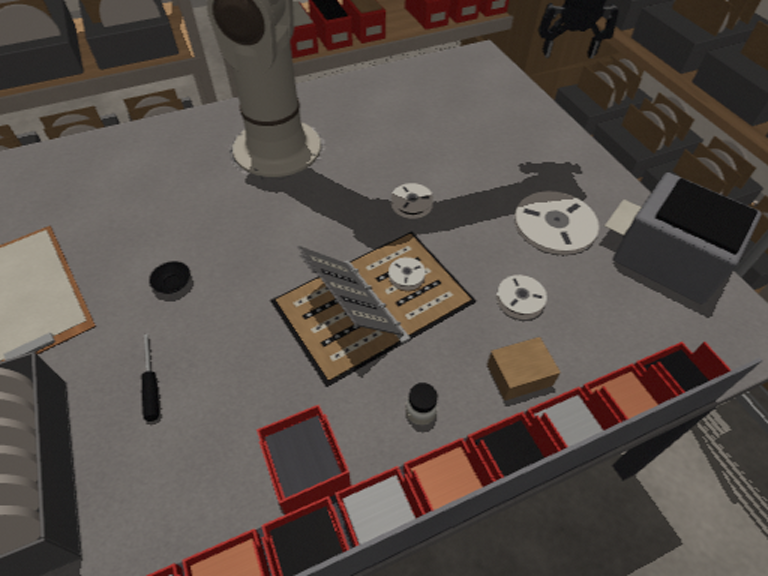

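View pics/t0.png

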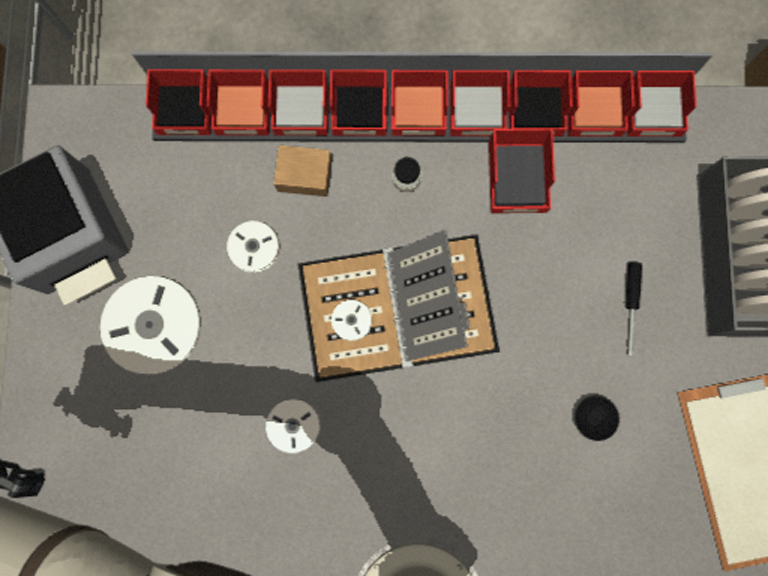

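The pictures show the binder in the centre, with the leaf raised on its right half. White reel candidates in top-view 1.5x pixels:
- **(351,320):** on the left page.
- **(252,246) and (292,426):** loose on the table and larger-looking.
- **(150,324):** the big reel.

The one on the page fits the description. I'll check its size and take measurements.

```bash
python3 - <<'E'
from h import *; import pickle
s,t=pickle.load(open("c0.pkl","rb"))
save(t,"crop_t.png",(150,130,350,310),4); save(s,"crop_s.png",(170,110,380,270),3.8)
# reels by white mask in top
hsv=cv2.cvtColor(t["frame"],cv2.COLOR_RGB2HSV)
m=((hsv[:,:,1]<45)&(hsv[:,:,2]>175)).astype(np.uint8)
m=cv2.morphologyEx(m,cv2.MORPH_CLOSE,np.ones((3,3)))
for c in cv2.findContours(m,cv2.RETR_EXTERNAL,cv2.CHAIN_APPROX_NONE)[0]:
    if cv2.contourArea(c)<200: continue
    (u,v),rad=cv2.minEnclosingCircle(c)
    p=onz(t,(u,v),0.02); q=onz(t,(u+rad,v),0.02)
    print("white",np.round([u*1.5,v*1.5,rad],1),p.round(3),"diam",round(2*np.linalg.norm(p-q),3))
# binder corners from viewed pixels
for uv in [(299,264),(476,236),(498,350),(316,380)]:
    print("corner",onz(t,np.array(uv)/1.5,0.008).round(4))
E
```

```text
white [288.8 432.   17. ] [0.293 0.226 0.02 ] diam 0.089
white [745.5 472.5  61. ] [ 0.23  -0.565  0.02 ] diam 0.314
white [353.2 316.8  18.6] [0.497 0.116 0.02 ] diam 0.1
white [148.6 324.   33.6] [0.482 0.483 0.02 ] diam 0.181
white [ 84.  281.3  20.2] [0.559 0.605 0.02 ] diam 0.11
white [252.1 246.3  17.6] [0.625 0.302 0.02 ] diam 0.096
white [659.1 108.1  17.5] [ 0.892 -0.45   0.02 ] diam 0.097
white [477.8 106.5  18.2] [ 0.894 -0.112  0.02 ] diam 0.102
white [299.2 105.   18.8] [0.897 0.222 0.02 ] diam 0.106
corner [0.5949 0.2168 0.008 ]
corner [ 0.6489 -0.1073  0.008 ]
corner [ 0.4398 -0.1439  0.008 ]
corner [0.3842 0.1813 0.008 ]
```

View pics/crop_t.png

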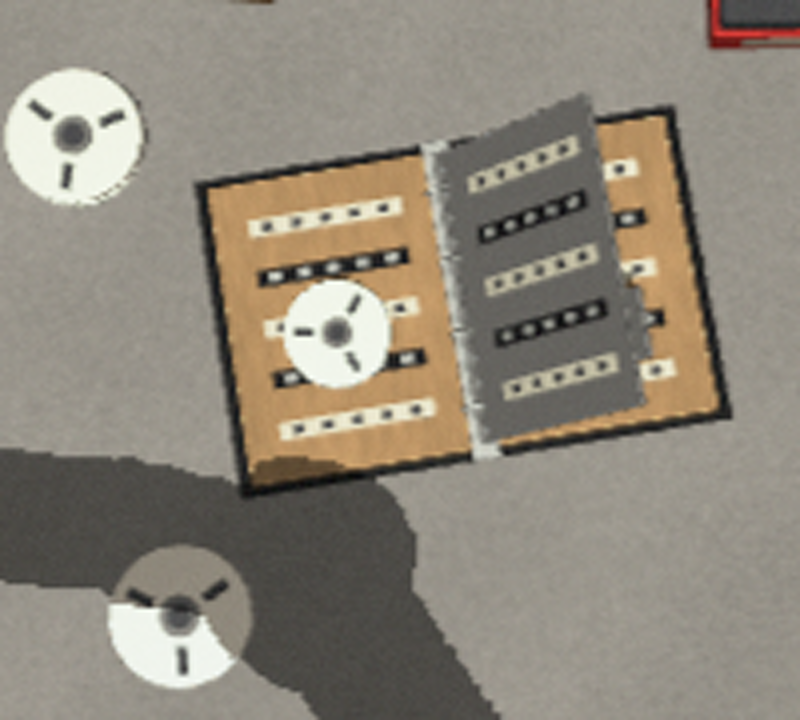

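View pics/crop_s.png

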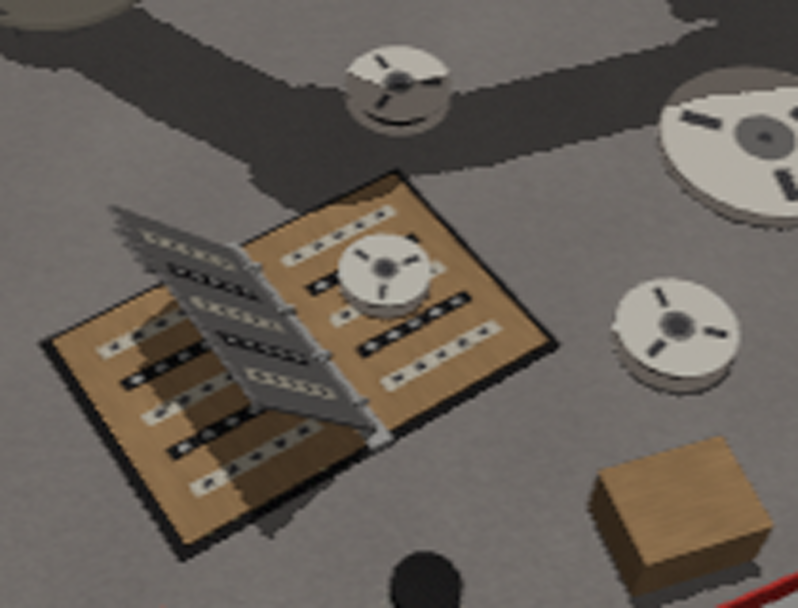

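```bash
python3 - <<'E'
from h import *; import pickle
s,t=pickle.load(open("c0.pkl","rb"))
T=lambda u,v:np.array([u/4+150,v/4+130])-.375
S=lambda u,v:np.array([u/3.8+170,v/3.8+110])-.37
cs=np.array([onz(t,T(*p),.006) for p in [(197,185),(675,106),(731,415),(243,497)]])
ss=np.array([onz(s,S(*p),.006) for p in [(555,345),(182,560),(40,343),(400,170)]])
for n,c in(("top",cs),("scene",ss)):
    print(n,c.round(4).tolist(),"mean",c.mean(0).round(4),"yaw",[round(float(x),3) for x in (np.arctan2(*(c[0]-c[3])[[1,0]]),np.arctan2(*(c[1]-c[2])[[1,0]]),np.arctan2(-(c[0]-c[1])[0],(c[0]-c[1])[1]),np.arctan2(-(c[3]-c[2])[0],(c[3]-c[2])[1]))])
O=(cs.mean(0)+ss.mean(0))/2; O[2]=0; y=.168
B=lambda p:(Ro.from_euler('z',-y).apply(np.array(p)-O)).round(4)
print("O",O)
for n,a in(("reel top",onz(t,T(337,333),.024)),("reel scene",onz(s,S(385,270),.024)),("reel l",onz(t,T(284,333),.02)),("reel r",onz(t,T(391,333),.02)),("decoyA",onz(t,T(75,136),.02)),("decoyB",onz(t,T(181,616),.02)),("big",np.array([.482,.483,0])),("hinge far",onz(t,T(432,147),.012)),("hinge near",onz(t,T(487,452),.012))): print(n,a.round(4),B(a))
for n,a,b in(("free far",(588,95),(260,408)),("free near",(645,405),(112,207))):
    p,e=tri(t,T(*a),s,S(*b)); q=B(p); print(n,p.round(4),q,e.round(4),"angle",np.arctan2(q[2]-.012,-q[1]).round(3),np.hypot(q[2]-.012,q[1]).round(4))
E
```

```text
top [[0.5957, 0.2184, 0.006], [0.6528, -0.1104, 0.006], [0.4398, -0.1452, 0.006], [0.3828, 0.1823, 0.006]] mean [0.5178 0.0362 0.006 ] yaw [0.168, 0.162, 0.172, 0.172]
scene [[0.599, 0.2153, 0.006], [0.6568, -0.1085, 0.006], [0.4433, -0.1459, 0.006], [0.3885, 0.184, 0.006]] mean [0.5219 0.0362 0.006 ] yaw [0.148, 0.173, 0.177, 0.165]
O [0.51983717 0.03623924 0.        ]
reel top [0.4917 0.1198 0.024 ] [-0.0138  0.0871  0.024 ]
reel scene [0.4942 0.1196 0.024 ] [-0.0113  0.0865  0.024 ]
reel l [0.492  0.1556 0.02  ] [-0.0075  0.1224  0.02  ]
reel r [0.4924 0.0837 0.02  ] [-0.0191  0.0514  0.02  ]
decoyA [0.6266 0.3009 0.02  ] [0.1495 0.2431 0.02  ]
decoyB [0.3044 0.2201 0.02  ] [-0.1817  0.2173  0.02  ]
big [0.482 0.483 0.   ] [0.0374 0.4468 0.    ]
hinge far [0.6218 0.057  0.012 ] [0.104  0.0034 0.012 ]
hinge near [0.4136 0.019  0.012 ] [-0.1076  0.0008  0.012 ]
free far [ 0.6328 -0.0401  0.1208] [ 0.0986 -0.0942  0.1208] 0.0034 angle 0.857 0.1439
free near [ 0.4367 -0.0739  0.1238] [-0.1004 -0.0947  0.1238] 0.0027 angle 0.868 0.1465
```

```bash
cat >> h.py <<'E'
O=np.array([0.5198,0.0362,0]); YAW=.168; Rb=Ro.from_euler('z',YAW)
def inb(p): return Rb.inv().apply(np.array(p)-O)
def goal(st,b,yaw=YAW):
    "b: wanted fingertip position in binder frame (tip 11mm below TCP); prints shift and turn in tool axes"
    p=O+Rb.apply(b)+[0,0,.011]
    R=Ro.from_euler('xyz',st["orientation"]); G=Ro.from_euler('xyz',[-np.pi/2,0,yaw])
    print("lin",R.inv().apply(p-st["tool_pos"]).round(4).tolist(),"rot",(R.inv()*G).as_rotvec().round(4).tolist())
def tip(st):
    return (inb(st["tool_pos"])-[0,0,.011]).round(4)
E
python3 - <<'E'
from h import *; from station import sensors
goal(sensors.get_state(),[-.0125,.031,.22])
E
```

```text
lin [-0.3926, 0.011, -0.4364] rot [0.0008, 0.9991, -0.0016]
```

Call:
carry_out(linear=[[-0.04,0.001,-0.044],[-0.08,0.002,-0.088],[-0.12,0.003,-0.132],[-0.16,0.005,-0.176],[-0.2,0.006,-0.22],[-0.24,0.007,-0.264],[-0.28,0.008,-0.308],[-0.32,0.009,-0.352],[-0.36,0.01,-0.396],[-0.393,0.011,-0.436],[-0.393,0.011,-0.436],[-0.393,0.011,-0.436]], rot=[[0,0.1,0],[0,0.2,0],[0,0.3,0],[0,0.4,0],[0,0.5,0],[0,0.6,0],[0,0.7,0],[0,0.8,0],[0,0.9,0],[0,1.0,0],[0,1.0,0],[0,1.0,0]], jaw=[0.5,1,1,1,1,1,1,1,1,1,1,1], grip_force=20)

```text
time: 1.6
tool_pos: [0.5012, 0.065, 0.2306]
orientation: [-1.572, 0.002, 0.168]
wrist_force: [0.3, 0.8, -0.2]
grip_width: 0.0
```

```bash
python3 - <<'E'
from h import *; from station import sensors,viewer,r
st=sensors.get_state();print(st["time"],tip(st),st["orientation"],st["grip_width"],st["wrist_force"],r.tips_ahead,st["joint_pos"].round(2))
goal(st,[-.0125,.031,.03]); goal(st,[-.0125,.031,.013])
s=viewer.capture("scene");save(s,"s1.png",s=1.5)
E
```

```text
1.6 [-0.0135  0.0315  0.2196] [-1.57160366  0.00205775  0.16768959] 4.884924518335793e-05 [ 0.28947422  0.80486966 -0.1795786 ] 0.011 [-0.17  0.23 -0.01  1.93  0.    0.99 -0.02]
lin [0.0014, 0.1896, -0.0004] rot [0.0008, -0.0003, -0.0021]
lin [0.0015, 0.2066, -0.0004] rot [0.0008, -0.0003, -0.0021]
```

View pics/s1.png

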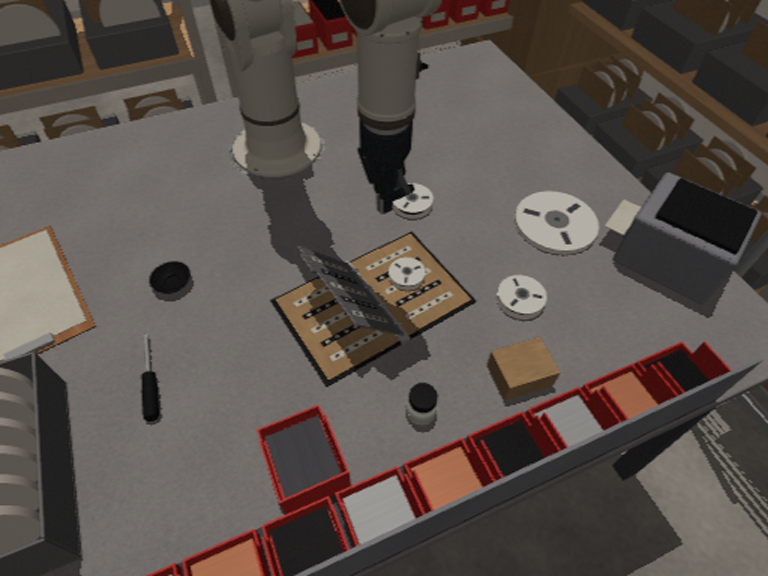

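The gripper, jaws shut, is above the left page beside the spine at about (385,205). The reel is untouched at (407,271). Next I lower it between spine and reel.

Call:
carry_out(linear=[[0.001,0.04,0],[0.001,0.08,0],[0.001,0.12,0],[0.001,0.15,0],[0.001,0.17,0],[0.001,0.185,0],[0.001,0.189,0],[0.001,0.189,0]], rot=[[0,0,0],[0,0,0],[0,0,0],[0,0,0],[0,0,0],[0,0,0],[0,0,0],[0,0,0]], jaw=[1,1,1,1,1,1,1,1])

```text
time: 2.65
tool_pos: [0.5018, 0.0663, 0.042]
orientation: [-1.571, 0.002, 0.17]
wrist_force: [0.4, -0.5, 1.1]
grip_width: 0.0001
```

```bash
python3 - <<'E'
from h import *; from station import sensors,viewer,r
st=sensors.get_state();print(st["time"],tip(st),st["wrist_force"])
goal(st,[-.0125,.031,.013])
s=viewer.capture("scene");save(s,"s2.png",(150,60,380,260),3.4)
s=viewer.capture("top");save(s,"t2.png",(150,130,350,310),4)
E
```

```text
2.65 [-0.0127  0.0327  0.031 ] [ 0.41233316 -0.54624784  1.12853913]
lin [0.0002, 0.018, -0.0017] rot [0.0005, 0.0021, -0.0016]
```

View pics/s2.png

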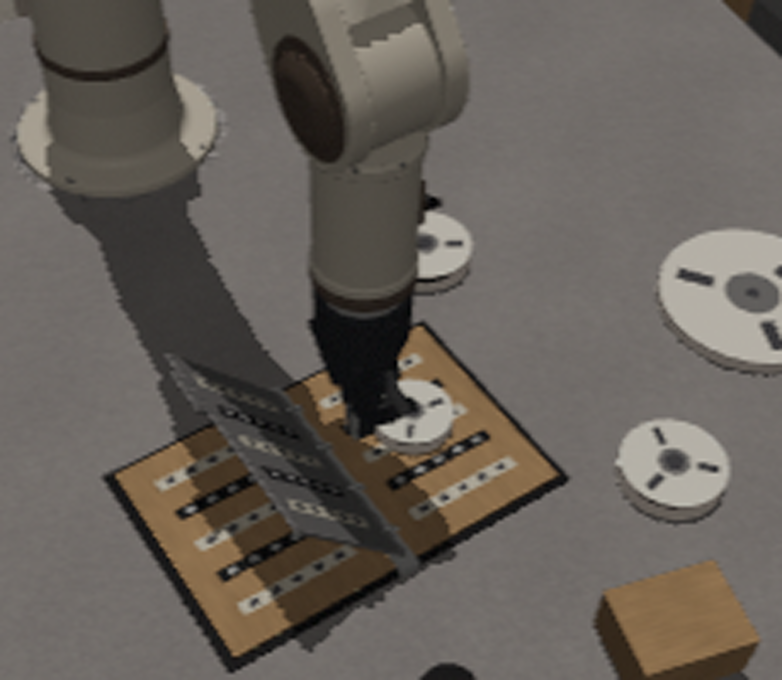

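View pics/t2.png

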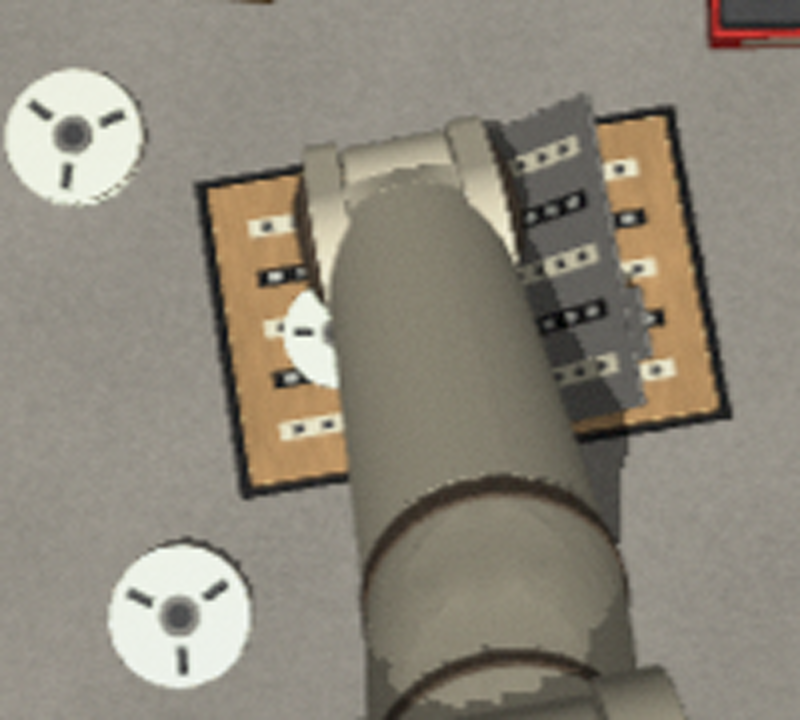

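The fingertips (365,430) are between the spine and the reel (415,415), clear of both. I'll lower to 13 mm and start a slow push.

Call:
carry_out(linear=[[0,0.008,-0.001],[0,0.018,-0.002],[0,0.018,-0.002],[0,0.018,0.004],[0,0.018,0.01],[0,0.018,0.016],[0,0.018,0.022],[0,0.018,0.028]], rot=[[0,0,0],[0,0,0],[0,0,0],[0,0,0],[0,0,0],[0,0,0],[0,0,0],[0,0,0]], jaw=[1,1,1,1,1,1,1,1])

```text
time: 3.75
tool_pos: [0.4976, 0.0941, 0.0246]
orientation: [-1.571, 0.0, 0.17]
wrist_force: [0.3, -0.6, 0.1]
grip_width: -0.0004
```

```bash
cat > look.py <<'E'
import sys
from h import *; from station import sensors,viewer,r
n=sys.argv[1]
st=sensors.get_state();print(st["time"],"tip",tip(st),"F",st["wrist_force"].round(2),"q",st["joint_pos"].round(2))
s=viewer.capture("scene");save(s,"s%s.png"%n,(150,60,380,260),3.4)
goals=[eval(a) for a in sys.argv[2:]]
for g in goals: print(g,end=" "); goal(st,g)
E
python3 look.py 3 [-.0125,.12,.013]
```

```text
3.75 tip [-0.0122  0.0608  0.0136] F [ 0.26 -0.57  0.13] q [-0.23  0.55 -0.01  2.05  0.01  0.54 -0.08]
[-0.0125, 0.12, 0.013] lin [-0.0002, 0.0005, 0.0592] rot [0.0007, 0.0017, -0.0002]
```

View pics/s3.png

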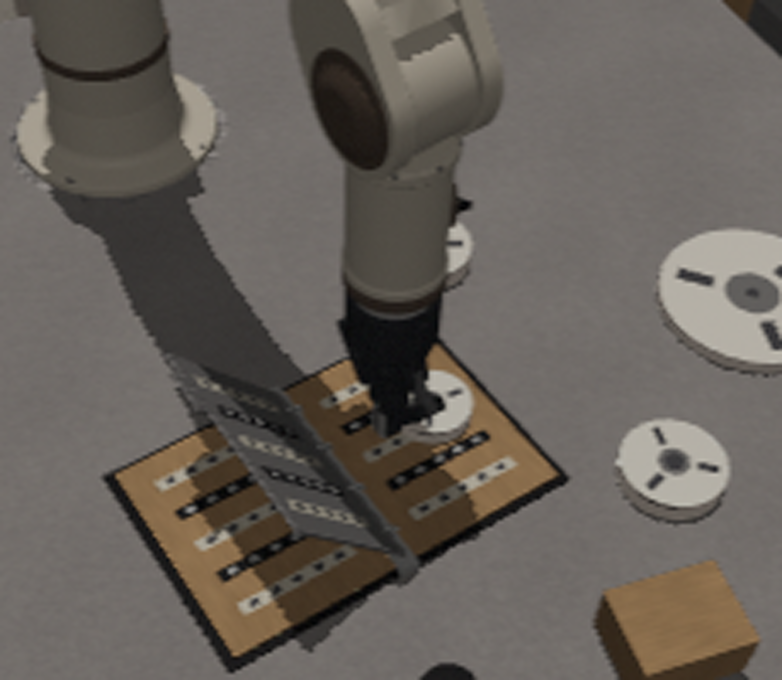

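The reel has slid to (443,405) ahead of the fingers and is still lying flat, and the force is below 1 N. I'll keep pushing.

Call:
carry_out(linear=[[0,0,0.008],[0,0,0.016],[0,0,0.024],[0,0,0.032],[0,0,0.04],[0,0,0.047],[0,0,0.054],[0,0,0.061],[0,0,0.061]], rot=[[0,0,0],[0,0,0],[0,0,0],[0,0,0],[0,0,0],[0,0,0],[0,0,0],[0,0,0],[0,0,0]], jaw=[1,1,1,1,1,1,1,1,1])

```text
time: 4.92
tool_pos: [0.4869, 0.1562, 0.0246]
orientation: [-1.57, 0.0, 0.172]
wrist_force: [-0.2, -0.2, 0.1]
grip_width: -0.0001
```

```bash
python3 look.py 4 [-.0125,.17,.013]
```

```text
4.925 tip [-0.0123  0.1238  0.0136] F [-0.21 -0.18  0.13] q [-0.36  0.56 -0.01  2.04  0.01  0.54 -0.2 ]
[-0.0125, 0.17, 0.013] lin [0.0, 0.0006, 0.0462] rot [-0.0004, 0.0039, -0.0001]
```

View pics/s4.png

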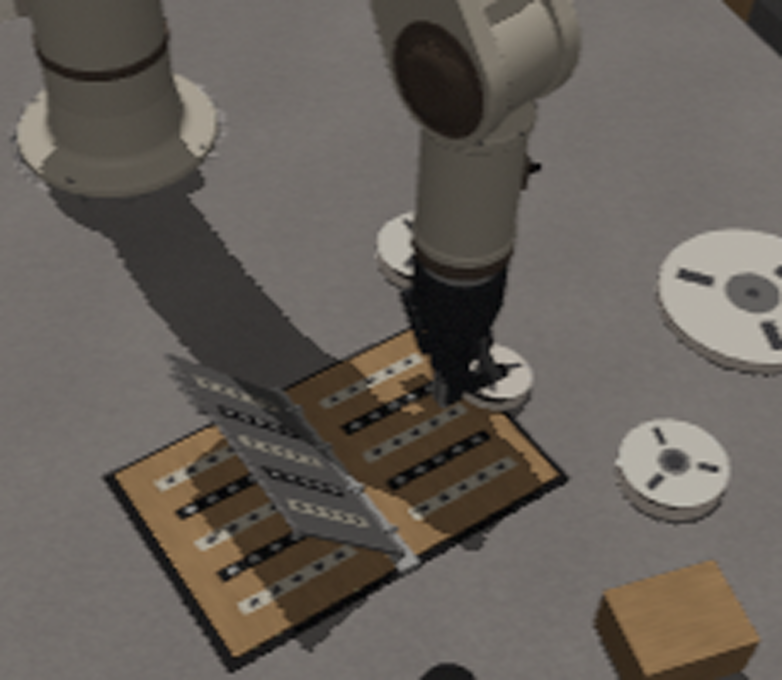

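The reel (500,378) is at the left page edge and starting to overhang. I'll push on past the edge.

Call:
carry_out(linear=[[0,0,0.006],[0,0,0.012],[0,0,0.018],[0,0,0.024],[0,0,0.03],[0,0,0.036],[0,0,0.042],[0,0,0.048],[0,0,0.054],[0,0,0.06],[0,0,0.062],[0,0,0.062]], rot=[[0,0,0],[0,0,0],[0,0,0],[0,0,0],[0,0,0],[0,0,0],[0,0,0],[0,0,0],[0,0,0],[0,0,0],[0,0,0],[0,0,0]], jaw=[1,1,1,1,1,1,1,1,1,1,1,1])

```text
time: 6.48
tool_pos: [0.4764, 0.217, 0.0245]
orientation: [-1.571, 0.0, 0.172]
wrist_force: [-0.2, -0.8, 1.4]
grip_width: -0.0
```

```bash
python3 look.py 5 [-.0125,.186,.006] [-.0125,.2,.006]
```

```text
6.475 tip [-0.0126  0.1855  0.0135] F [-0.2  -0.85  1.41] q [-0.48  0.57 -0.    2.01  0.    0.56 -0.31]
[-0.0125, 0.186, 0.006] lin [0.0001, 0.0075, 0.0005] rot [-0.0002, 0.0037, -0.0001]
[-0.0125, 0.2, 0.006] lin [0.0001, 0.0075, 0.0145] rot [-0.0002, 0.0037, -0.0001]
```

View pics/s5.png

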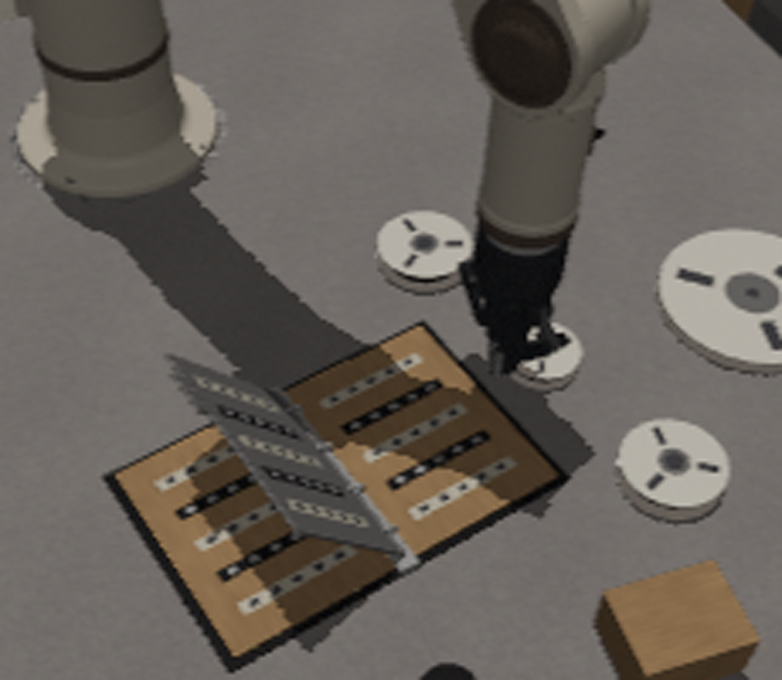

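```bash
python3 - <<'E'
from h import *; from station import sensors,viewer
s=viewer.capture("scene")
im=s["frame"]; save(s,"s5b.png",(270,130,340,190),10)
for uv in [(582,353),(547,390),(512,377),(575,330)]:
    p=np.array(uv)/3.4+[150,60]-.35; print(uv,inb(onz(s,p,.016)).round(4),inb(onz(s,p,.0)).round(4))
E
```

```text
(582, 353) [0.0111 0.2606 0.016 ] [0.0015 0.2718 0.    ]
(547, 390) [0.0284 0.206  0.016 ] [0.0191 0.2161 0.    ]
(512, 377) [-0.0006  0.1888  0.016 ] [-0.0104  0.1986  0.    ]
(575, 330) [-0.0145  0.2733  0.016 ] [-0.0246  0.2848  0.    ]
```

View pics/s5b.png

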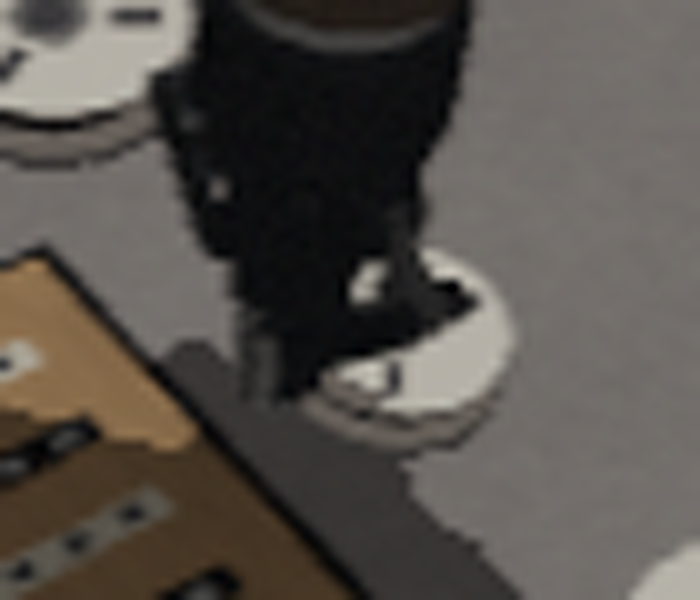

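The reel now seems to lie on the table off the binder, with its near rim at binder y of about 0.195 and the page edge at 0.168. I'll back off, lift, and travel high over the leaf to the right side.

Call:
carry_out(linear=[[0,0,-0.006],[0,-0.01,-0.008],[0,-0.04,-0.008],[0,-0.09,-0.008],[0,-0.14,-0.02],[0.005,-0.19,-0.06],[0.01,-0.21,-0.11],[0.015,-0.21,-0.165],[0.02,-0.21,-0.22],[0.02,-0.21,-0.275],[0.02,-0.21,-0.33],[0.02,-0.21,-0.365]], rot=[[0,0,0],[0,0,0],[0,0,0],[0,0,0],[0,0,0],[0,0,0],[0,0,0],[0,0,0],[0,0,0],[0,0,0],[0,0,0],[0,0,0]], jaw=[1,1,1,1,1,1,1,1,1,1,1,1])

```text
time: 8.07
tool_pos: [0.558, -0.1435, 0.2353]
orientation: [-1.572, -0.0, 0.168]
wrist_force: [0.0, 0.4, 0.5]
grip_width: 0.0001
```

```bash
python3 look.py 6 [.015,-.17,.08]; python3 - <<'E'
from h import *; from station import viewer
t=viewer.capture("top");save(t,"t6.png",s=1.5)
E
```

```text
8.075 tip [ 0.0076 -0.1835  0.2243] F [0.03 0.39 0.5 ] q [ 0.05  0.34  0.19  1.77 -0.07  1.04  0.44]
[0.015, -0.17, 0.08] lin [0.0073, 0.1443, 0.0137] rot [0.001, -0.0005, 0.0004]
```

View pics/s6.png

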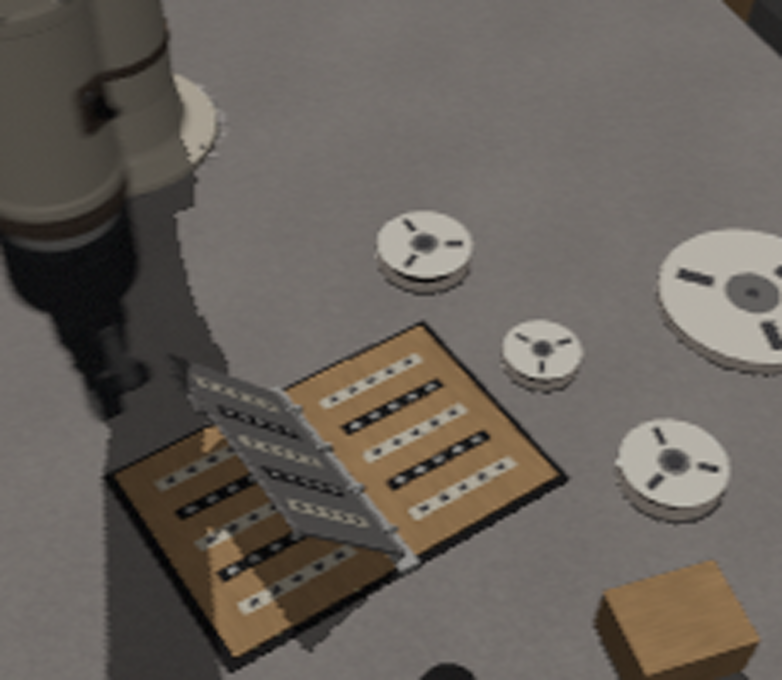

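View pics/t6.png

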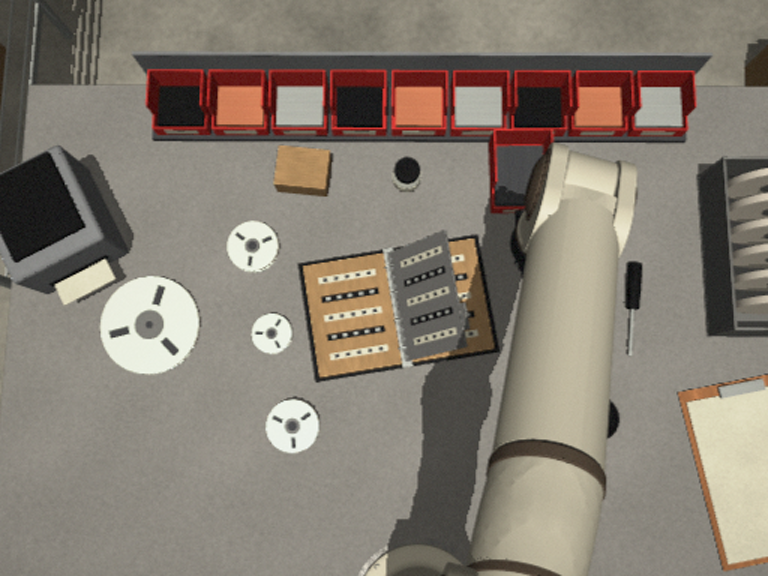

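The small reel lies flat on the table at top (271,333), about 25 mm clear of the page edge, and nothing else has moved. The gripper is now right of the leaf, so I'll lower it beside the leaf's free edge.

Call:
carry_out(linear=[[0.002,0.03,0.003],[0.004,0.07,0.006],[0.007,0.1,0.01],[0.007,0.12,0.02],[0.007,0.126,0.035],[0.007,0.126,0.048],[0.007,0.126,0.056],[0.007,0.126,0.056]], rot=[[0,0,0],[0,0,0],[0,0,0],[0,0,0],[0,0,0],[0,0,0],[0,0,0],[0,0,0]], jaw=[1,1,1,1,1,1,1,1])

```text
time: 9.18
tool_pos: [0.5563, -0.0889, 0.1102]
orientation: [-1.574, -0.002, 0.165]
wrist_force: [0.7, -0.2, -0.1]
grip_width: 0.0002
```

```bash
cat > path.py <<'E'
import sys
from h import *; from station import sensors
def P(th,r=.115):
    if th<np.pi/2: y=-.150*np.cos(th)-.003; z=.012+r*np.sin(th)
    else: y=-r*np.cos(th)-.002*np.sin(th); z=.012+r*np.sin(th)-.002*np.cos(th)
    return np.array([.015,y-.011,z])
st=sensors.get_state(); R=Ro.from_euler('xyz',st["orientation"])
print("t",st["time"],"tip",tip(st),"F",st["wrist_force"].round(2),"ori",st["orientation"].round(3))
for th in np.linspace(float(sys.argv[1]),float(sys.argv[2]),int(sys.argv[3])):
    p=O+Rb.apply(P(th))+[0,0,.011]; print(round(th,3),R.inv().apply(p-st["tool_pos"]).round(3).tolist())
E
python3 look.py 7; python3 path.py .86 1.5 11
```

```text
9.175 tip [ 0.0151 -0.1295  0.0992] F [ 0.67 -0.24 -0.14] q [-0.01  0.48  0.16  1.89 -0.1   0.77  0.36]
t 9.225 tip [ 0.0149 -0.1303  0.099 ] F [ 0.71 -0.2   0.93] ori [-1.574 -0.002  0.164]
0.86 [0.0, -0.0, 0.018]
0.924 [-0.0, -0.005, 0.026]
0.988 [-0.0, -0.009, 0.034]
1.052 [-0.0, -0.013, 0.042]
1.116 [-0.0, -0.016, 0.05]
1.18 [-0.0, -0.02, 0.059]
1.244 [-0.0, -0.022, 0.068]
1.308 [-0.0, -0.024, 0.077]
1.372 [-0.0, -0.026, 0.087]
1.436 [-0.0, -0.027, 0.096]
1.5 [-0.0, -0.028, 0.106]
```

View pics/s7.png

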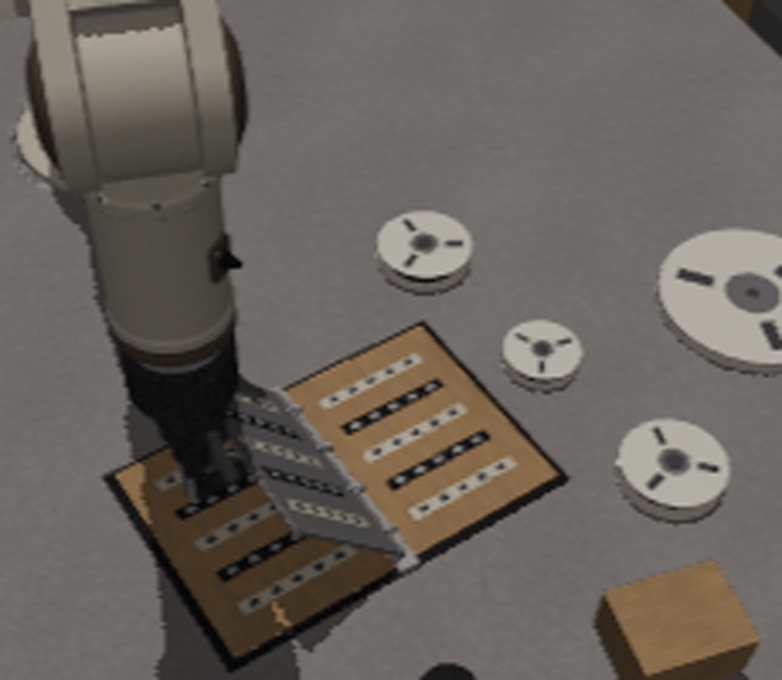

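The shut fingers (200,480) are on the right of the leaf's free edge and slightly below it. I'll start pushing along the arc.

Call:
carry_out(linear=[[0,0,0.009],[0,0,0.018],[0,-0.005,0.026],[0,-0.009,0.034],[0,-0.013,0.042],[0,-0.016,0.05],[0,-0.02,0.059],[0,-0.022,0.068],[0,-0.022,0.068]], rot=[[0,0,0],[0,0,0],[0,0,0],[0,0,0],[0,0,0],[0,0,0],[0,0,0],[0,0,0],[0,0,0]], jaw=[1,1,1,1,1,1,1,1,1])

```text
time: 10.35
tool_pos: [0.5448, -0.0207, 0.1317]
orientation: [-1.573, -0.001, 0.166]
wrist_force: [0.1, -0.5, -0.7]
grip_width: 0.0002
```

```bash
python3 look.py 8; python3 path.py 1.28 1.98 11
```

```text
10.35 tip [ 0.0152 -0.0603  0.1207] F [ 0.15 -0.54 -0.71] q [-0.13  0.42  0.15  1.93 -0.08  0.8   0.23]
t 10.4 tip [ 0.0149 -0.0608  0.1205] F [0.16 0.19 0.25] ori [-1.573e+00 -1.000e-03  1.650e-01]
1.28 [0.0, -0.002, 0.004]
1.35 [0.0, -0.004, 0.014]
1.42 [0.0, -0.005, 0.024]
1.49 [0.0, -0.006, 0.035]
1.56 [-0.0, -0.007, 0.045]
1.63 [-0.0, -0.007, 0.055]
1.7 [-0.0, -0.006, 0.063]
1.77 [-0.0, -0.005, 0.071]
1.84 [-0.0, -0.003, 0.078]
1.91 [-0.0, -0.001, 0.086]
1.98 [-0.0, 0.002, 0.094]
```

View pics/s8.png

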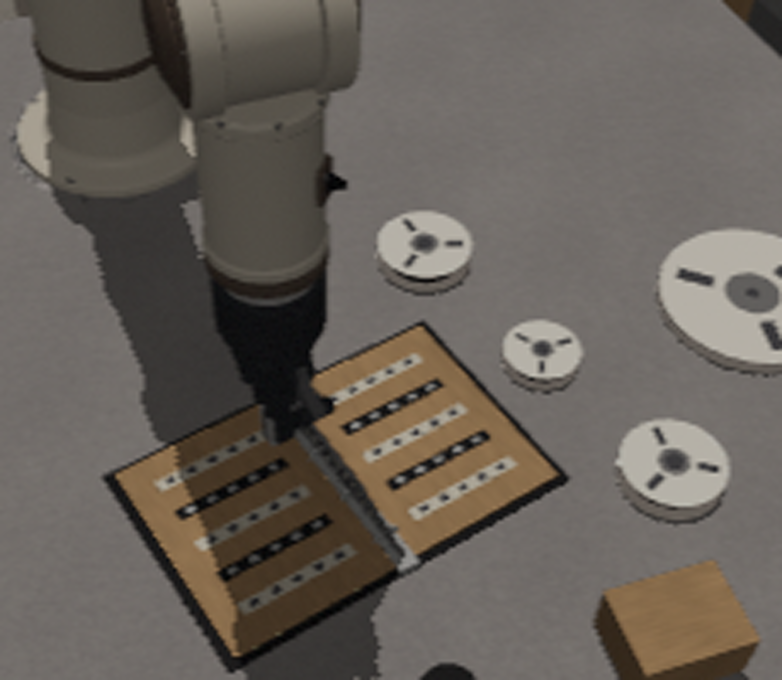

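The leaf has come up to about 1.3 rad and looks nearly edge-on in this view, along (290,430) to (405,560). The forces stay small, so I'll carry it past upright.

Call:
carry_out(linear=[[0,-0.002,0.006],[0,-0.004,0.014],[0,-0.005,0.024],[0,-0.006,0.035],[0,-0.007,0.045],[0,-0.007,0.055],[0,-0.006,0.063],[0,-0.005,0.071],[0,-0.003,0.078],[0,-0.001,0.086],[0,-0.001,0.086]], rot=[[0,0,0],[0,0,0],[0,0,0],[0,0,0],[0,0,0],[0,0,0],[0,0,0],[0,0,0],[0,0,0],[0,0,0],[0,0,0]], jaw=[1,1,1,1,1,1,1,1,1,1,1])

```text
time: 11.78
tool_pos: [0.5302, 0.0646, 0.1319]
orientation: [-1.573, -0.0, 0.167]
wrist_force: [0.1, -0.1, -1.2]
grip_width: 0.0003
```

```bash
python3 look.py 9; python3 path.py 1.95 2.65 11
```

```text
11.775 tip [0.015  0.0263 0.1209] F [ 0.14 -0.11 -1.19] q [-0.28  0.41  0.13  1.95 -0.07  0.79  0.05]
t 11.825 tip [0.015  0.0259 0.121 ] F [ 0.34 -0.02  0.59] ori [-1.573 -0.     0.166]
1.95 [-0.0, 0.001, 0.004]
2.02 [-0.0, 0.005, 0.011]
2.09 [-0.0, 0.008, 0.018]
2.16 [-0.0, 0.012, 0.025]
2.23 [-0.0, 0.017, 0.032]
2.3 [-0.0, 0.022, 0.038]
2.37 [-0.0, 0.027, 0.044]
2.44 [-0.0, 0.033, 0.05]
2.51 [-0.0, 0.039, 0.055]
2.58 [-0.0, 0.046, 0.06]
2.65 [-0.0, 0.053, 0.064]
```

View pics/s9.png

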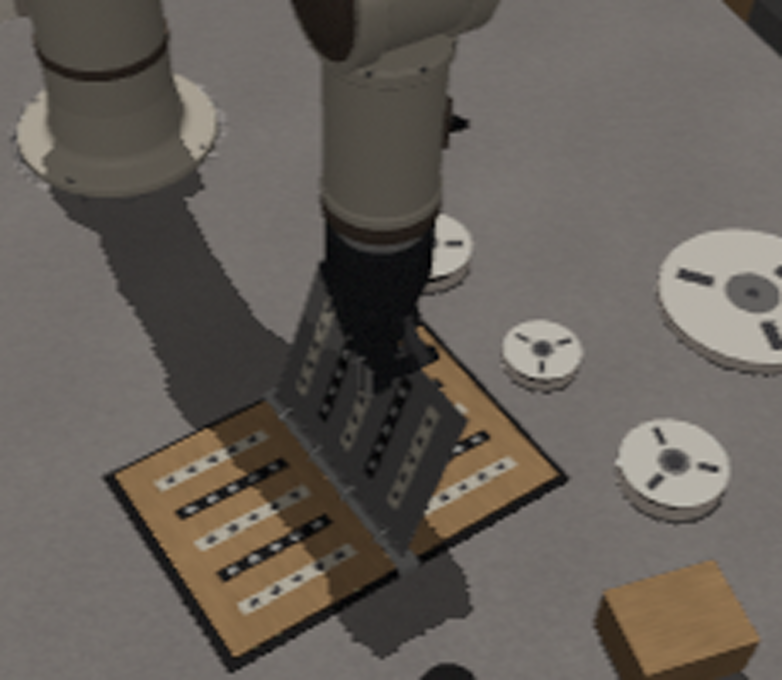

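```bash
python3 - <<'E'
from h import *; from station import viewer
s=viewer.capture("scene");save(s,"s9b.png",(225,110,300,180),10)
from station import sensors
st=sensors.get_state(); p=O+Rb.apply([[.015,.0259,.121],[.015,.037,.121],[.015,.015,.121],[.0295,.026,.121],[.0005,.026,.121]])
print(((proj(s,p)-[225,110])*10).round())
E
```

```text
[[345. 640.]
 [380. 623.]
 [311. 657.]
 [376. 676.]
 [316. 605.]]
```

View pics/s9b.png

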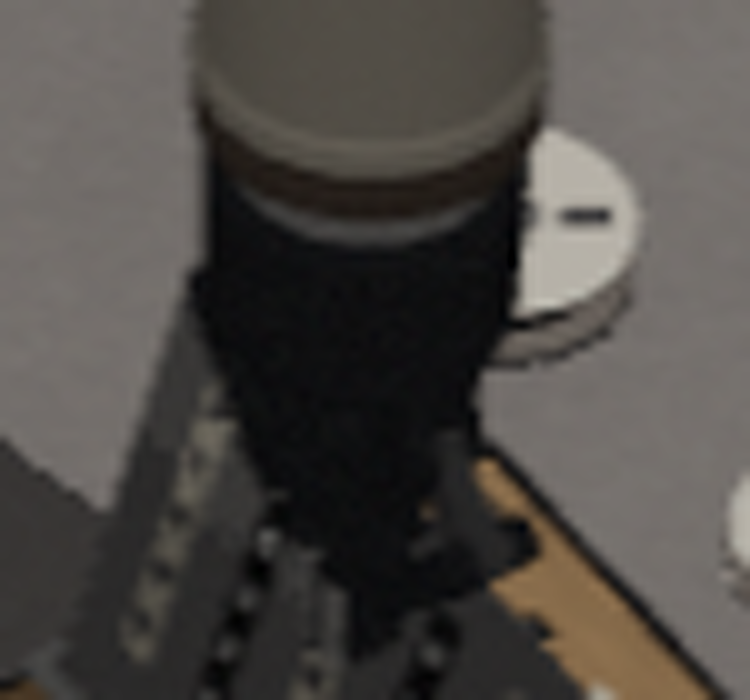

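The dark protrusion at (530,535) is the near finger's knuckle linkage, off to the +x side. It isn't touching the leaf, so I'll continue.

Call:
carry_out(linear=[[0,0.001,0.004],[0,0.005,0.011],[0,0.008,0.018],[0,0.012,0.025],[0,0.017,0.032],[0,0.022,0.038],[0,0.027,0.044],[0,0.033,0.05],[0,0.039,0.055],[0,0.046,0.06],[0,0.053,0.064],[0,0.053,0.064]], rot=[[0,0,0],[0,0,0],[0,0,0],[0,0,0],[0,0,0],[0,0,0],[0,0,0],[0,0,0],[0,0,0],[0,0,0],[0,0,0],[0,0,0]], jaw=[1,1,1,1,1,1,1,1,1,1,1,1])

```text
time: 13.38
tool_pos: [0.5192, 0.1271, 0.0782]
orientation: [-1.573, 0.001, 0.166]
wrist_force: [-0.2, -1.2, 0.6]
grip_width: 0.0001
```

```bash
python3 look.py 10; python3 path.py 2.7 3.14 9
```

```text
13.375 tip [0.0146 0.0897 0.0672] F [-0.22 -1.23  0.56] q [-0.37  0.49  0.1   1.97 -0.07  0.68 -0.06]
t 13.425 tip [0.0148 0.0895 0.0675] F [ 0.91 -0.23  0.04] ori [-1.573  0.     0.166]
2.7 [0.0, 0.005, 0.003]
2.755 [0.0, 0.01, 0.005]
2.81 [0.0, 0.016, 0.008]
2.865 [0.0, 0.022, 0.01]
2.92 [0.0, 0.028, 0.011]
2.975 [0.0, 0.034, 0.013]
3.03 [0.0, 0.041, 0.014]
3.085 [0.0, 0.047, 0.014]
3.14 [0.0, 0.053, 0.015]
```

View pics/s10.png

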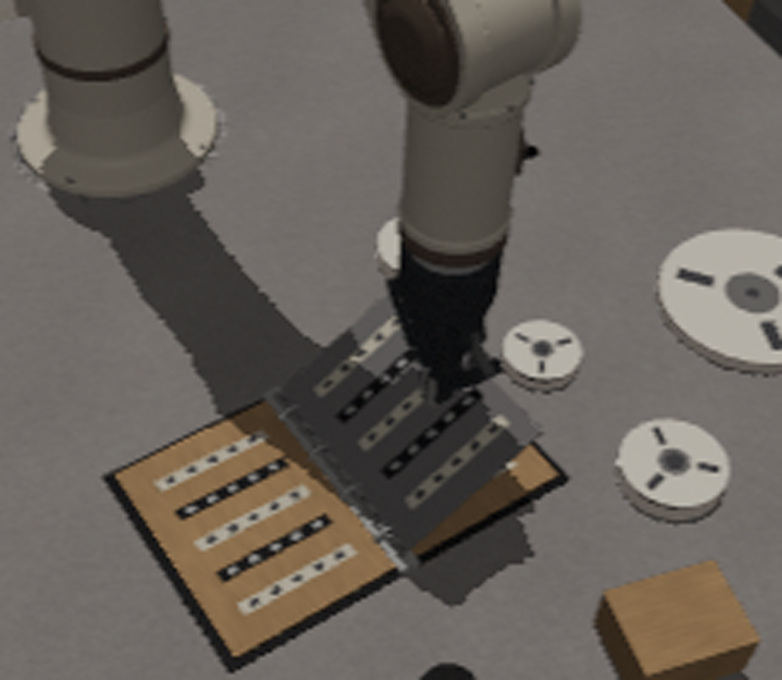

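The leaf is at about 2.65 rad over the left page, free edge near (535,430), and the reel at (541,352) is well clear. Now I press it down slowly.

Call:
carry_out(linear=[[0,0.005,0.003],[0,0.01,0.005],[0,0.016,0.008],[0,0.022,0.01],[0,0.028,0.011],[0,0.034,0.013],[0,0.04,0.014],[0,0.044,0.014],[0,0.048,0.014],[0,0.051,0.014],[0,0.051,0.014]], rot=[[0,0,0],[0,0,0],[0,0,0],[0,0,0],[0,0,0],[0,0,0],[0,0,0],[0,0,0],[0,0,0],[0,0,0],[0,0,0]], jaw=[1,1,1,1,1,1,1,1,1,1,1])

```text
time: 14.8
tool_pos: [0.517, 0.1404, 0.0272]
orientation: [-1.573, 0.001, 0.166]
wrist_force: [-0.1, -0.1, -0.5]
grip_width: 0.0004
```

```bash
python3 look.py 11; python3 path.py 3.1 3.14 2
```

```text
14.8 tip [0.0146 0.1032 0.0162] F [-0.14 -0.14 -0.47] q [-0.39  0.58  0.09  1.98 -0.08  0.58 -0.08]
t 14.85 tip [0.0147 0.1031 0.0164] F [ 0.24 -0.61 -0.71] ori [-1.573e+00  1.000e-03  1.660e-01]
3.1 [0.0, -0.002, 0.001]
3.14 [0.0, 0.002, 0.001]
```

View pics/s11.png

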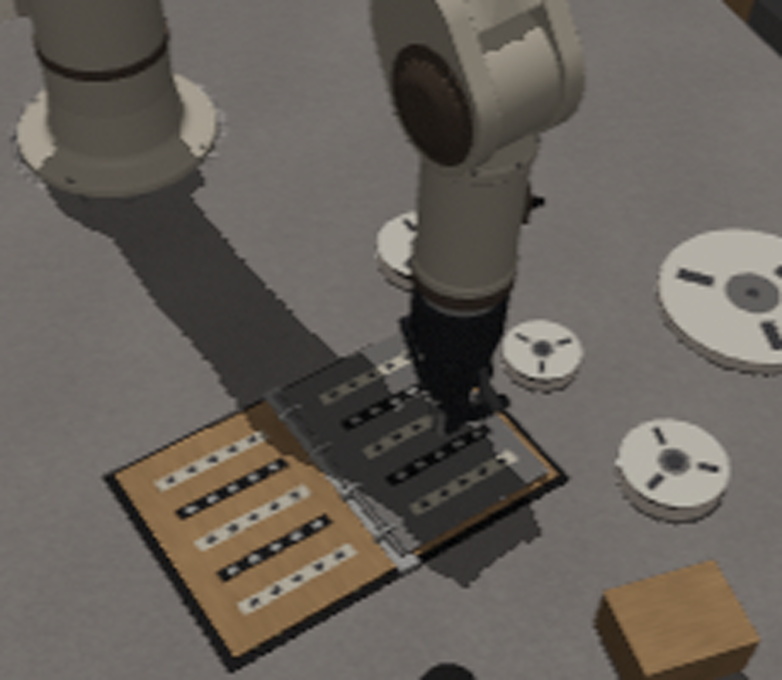

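The leaf is almost flat, with its far edge about 10 px above the page border at (490,530). I'll press the last few millimetres in small steps and watch the force.

Call:
carry_out(linear=[[0,0.001,0],[0,0.002,0],[0,0.003,0],[0,0.004,0],[0,0.004,0]], rot=[[0,0,0],[0,0,0],[0,0,0],[0,0,0],[0,0,0]], jaw=[1,1,1,1,1])

```text
time: 15.48
tool_pos: [0.5173, 0.1404, 0.0249]
orientation: [-1.573, 0.0, 0.166]
wrist_force: [-4.4, -1.8, 15.8]
grip_width: -0.0002
```

```bash
python3 look.py 12
```

```text
15.475 tip [0.015  0.1031 0.0139] F [-4.42 -1.81 15.83] q [-0.39  0.59  0.09  1.98 -0.08  0.58 -0.08]
```

View pics/s12.png

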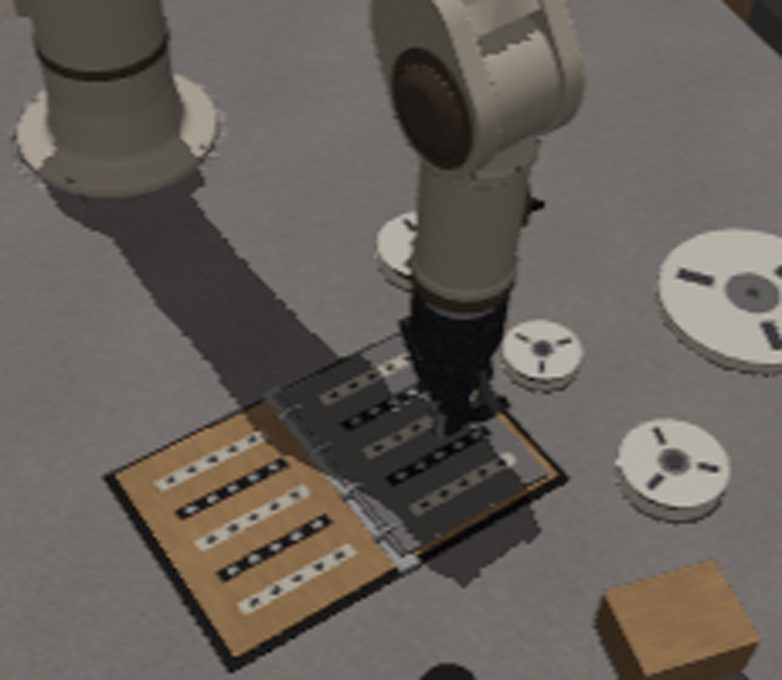

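The leaf has hit its stop. The tip is at 13.9 mm, which matches the expected 14 mm upper surface, and the force is about 16 N. I'll lift straight off and retreat upward.

Call:
carry_out(linear=[[0,-0.002,0],[0,-0.01,0],[0,-0.04,0],[0,-0.08,0],[0,-0.13,0],[0,-0.18,-0.03],[0,-0.21,-0.08],[0,-0.22,-0.14],[0,-0.22,-0.2],[0,-0.22,-0.26],[0,-0.22,-0.28],[0,-0.22,-0.28]], rot=[[0,0,0],[0,0,0],[0,0,0],[0,0,0],[0,0,0],[0,0,0],[0,0,0],[0,0,0],[0,0,0],[0,0,0],[0,0,0],[0,0,0]], jaw=[1,1,1,1,1,1,1,1,1,1,1,1])

```text
time: 17.02
tool_pos: [0.563, -0.1376, 0.2455]
orientation: [-1.574, 0.001, 0.161]
wrist_force: [0.1, 0.4, 1.1]
grip_width: -0.0003
```

```bash
python3 look.py 13; python3 - <<'E'
from h import *; from station import viewer
t=viewer.capture("top");save(t,"t13.png",(150,130,350,310),4); 
s=viewer.capture("scene");save(s,"s13b.png",(220,120,330,240),6)
import pickle; pickle.dump((s,t),open("c1.pkl","wb"))
E
```

```text
17.025 tip [ 0.0135 -0.1786  0.2345] F [0.09 0.43 1.12] q [-0.02  0.34  0.26  1.75 -0.1   1.06  0.44]
```

View pics/t13.png

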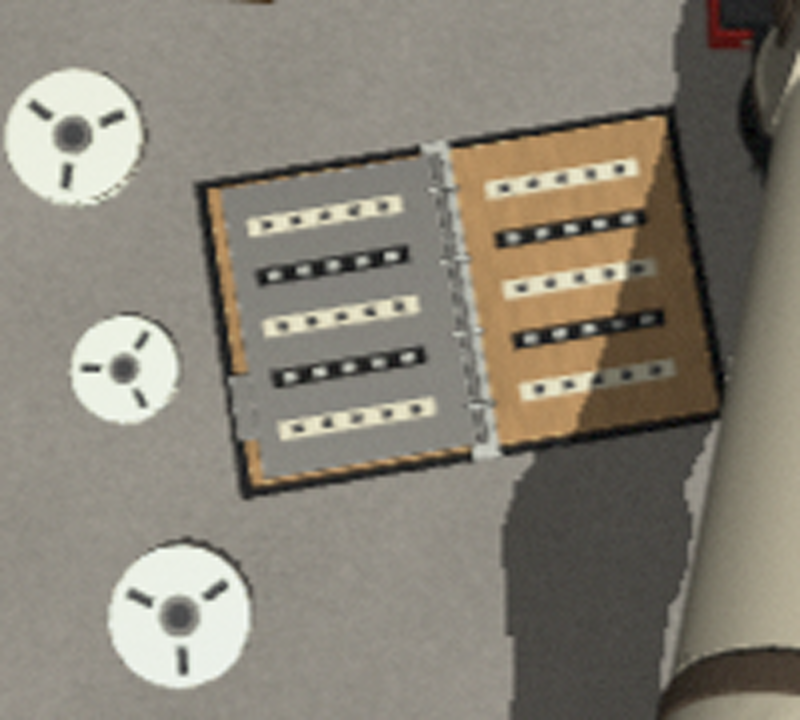

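View pics/s13b.png

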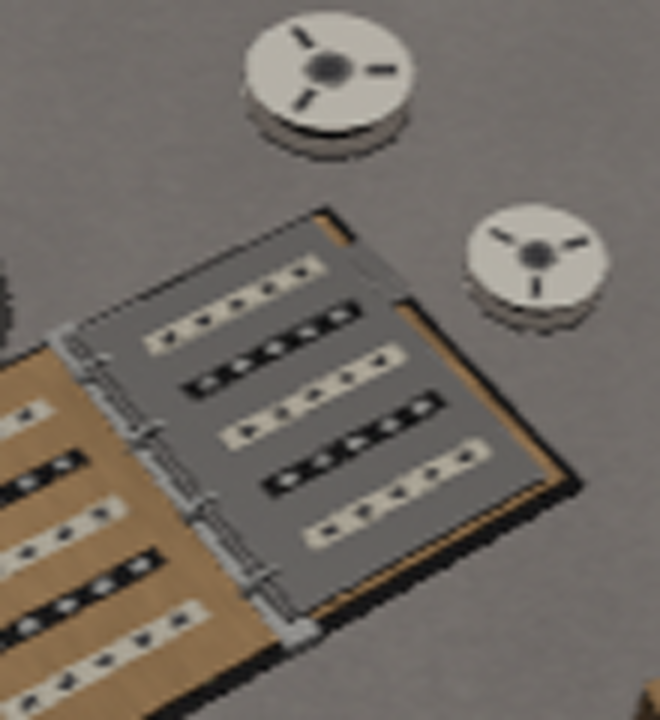

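The leaf lies flat on the left page, tab near top crop (243,405), and the reel at (124,369) is on the table well clear. One numeric check before I hand in.

```bash
python3 - <<'E'
from h import *; import pickle
s,t=pickle.load(open("c1.pkl","rb"));s0,t0=pickle.load(open("c0.pkl","rb"))
T=lambda u,v:np.array([u/4+150,v/4+130])-.375
S=lambda u,v:np.array([u/6+220,v/6+120])-.42
for n,a,b in(("leaf far corner",(218,190),(550,480)),("tab far corner",(231,374),(407,300)),("reel hub",(124,369),(537,255))):
    p,e=tri(t,T(*a),s,S(*b)); q=inb(p); print(n,q.round(4),e.round(4),"angle",np.arctan2(q[2]-.012,-q[1]).round(3))
d=np.abs(t["frame"].astype(int)-t0["frame"]).max(2)
for n,(x0,y0,x1,y1) in dict(big=(60,180,140,255),carton=(180,90,225,135),jar=(255,95,290,130),driver=(412,170,432,240)).items(): print(n,(d[y0:y1,x0:x1]>60).mean().round(3))
from station import sensors
st=sensors.get_state();print(st["time"],np.abs(st["joint_vel"]).max(),st["wrist_force"])
E
```

```text
leaf far corner [0.0993 0.1533 0.0075] 0.0005 angle -3.112
tab far corner [-0.0283  0.1619  0.0102] 0.0014 angle -3.131
reel hub [-0.0134  0.2329  0.016 ] 0.0009 angle 3.124
big 0.242
carton 0.0
jar 0.0
driver 0.0
17.175 0.011636488525052115 [ 0.02283922 -0.7798753  -0.10778835]
```

```bash
python3 -c "
from station import r
print(r.sign_off())"
```

```text
the job is handed in; nothing more can be done
None
```

I pushed the small reel off the left page with the shut fingertips, then swung the leaf over the spine and pressed it down to its stop. The job is handed in at about 17 s of the 61 s allowed; it returned no verdict.

**Last checks before handing in:**
- **Reel:** it lies flat on the table. Its top is 16 mm up, equal to its thickness, and its centre is 233 mm from the spine, so it clears the page edge by about 29 mm.
- **Leaf:** it is flat on the left page. The cameras put its free edge within about 5 mm of the hinge height, which is flat to within measurement error. When pressed, it stopped with the fingertips at 13.9 mm, against the expected 14 mm.
- **Forces:** readings at the end of each move stayed below about 2 N, except 16 N when pressing the leaf onto its stop.
- **Other things:** the carton, jar and driver show no change between the first and last top views. The big reel's area differed by 24%. I put that down to the arm's shadow in the first picture, because the reel itself sits at the same pixel in both the first top view and one taken midway. I did not measure the parts bin and dish, which the arm partly hid, but the arm never went low near them.

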